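# Set the gap of the slide press and hold it for locking

## Robot

A 6-joint arm with a two-finger parallel gripper is mounted at the origin on the work surface. World frame = base frame: x ahead of the robot, y to its left, z up, the work surface at z = 0. Lengths are in mm, angles in rad, forces in N, time in s.
With the tool pointing down it reaches from about 275 to 1000 mm from the base axis. Payload 8.4 kg.
Tool frame: the origin (TCP) lies on the mounting face of the last link; the fingertips stand 173 mm ahead of it and the grasp point (between the pads) lies 155 mm ahead of it; z points along the fingers, y is the direction in which the jaws open and shut (so a half turn about z gives the same grasp; the last joint's range is limited). The gripper opens to 85 mm and grips with 20 to 120 N. Pads are 22 mm wide; open, the fingers measure 114 mm over their backs; the gripper's body (76 mm by 85 mm) begins 54 mm behind the grasp point. The pads swing forward as they close: fully open they stand 13 mm farther back than shut.
Start: joints at [1.106, 0.353, 1.633, -0, 1.155, -0.002], TCP at [279.034, 559.258, 404.681] pointing down, gripper open.
Joint ranges: [-2.63, 2.63], [-0.92, 2.1], [0.06, 2.66], [-1.3, 4.44], [0, 2.69], [-3.02, 3.02]. Speed limits (rad/s): [2.22, 2.22, 2.79, 3.14, 3.14, 3.14].

## Interface

Orientations are given as [roll, pitch, yaw] about the fixed x, y, z axes, in that order (R = Rz(yaw) Ry(pitch) Rx(roll)).
In Python, from rig import readout, imaging, ticket gives the robot as it stands.
- The arm moves only by the tool step_arm, never from a script. Its argument "deltas" is a list of rows, each an object with "translation": the shift along the tool's x, y, z in cm, a list of three; "rot": the turn, a rotation vector about the tool's x, y, z in rad, a list of three. In form: [{"translation": [x, y, z], "rot": [rx, ry, rz]}, ...]. A call has 1 to 8 rows; each row is the pose to reach, as a shift and turn from the pose commanded when the call began, along the tool's axes at that moment; what a row does not reach only later rows make up. A row lasts 1/8 s, in which the tool goes at most 62.5 mm and 10.7 degrees, less where a joint would pass 70% of its speed; a pose out of reach is approached as far as the arm can. A call with a gripper value outside its range is refused whole. "grip" is the closure in counts, from 0 (fully open) to 255 (shut), set as the call begins (left out, the last holds). The fingers move at their own pace and stop on an object; "squeeze" is the grip in N (left out, the last holds). Time passes only in rows, so rows that repeat a pose let the fingers close. It gives the time, the measured TCP pose, the force and the opening at its end, in the units of the state.
- readout.sense(): the state, without advancing time (a new reading comes with each control period).
- imaging.grab_frame(name): name is "side" or "top" or "wrist"; returns a dict with "image" (420x560x3 uint8, red, green, blue), "camera_matrix" (3x3 intrinsics, pixels), "world_to_cam" (4x4, takes a point from world to camera coordinates). Camera axes: x right, y up, looking along -z (the intrinsics and any distortion apply to the point x, -y, -z); pixel columns grow to the right and rows downward; lengths in mm; the calibration is good to about 2 mm. A picture is of the moment at which its call begins. There is no depth.
- ticket.sign_off(): hands the job in, once; it reports no verdict.
The state is a dict: "clock": time; "qpos": joint angles; "qvel": joint speeds; "joint_efforts": joint torques, N m; "eef_pos": TCP position; "tcp_rot": TCP orientation; "contact_force": force on the tool from outside, world axes, zero at the start; "wrist_torque": the same for the moment, N m; "opening": opening from 0.0 (shut) to 1.0 (fully open).
Only numpy, scipy, OpenCV 4.12 (cv2) and the standard library are available. Lean on these libraries where they do the work, as an engineer would, in place of code of your own. Each camera call takes 0.05 s, during which the arm holds its last target.

## Task

Set the slide press for the next preparation: first lift the tall amber bottle off the press and stand it gently in the blue tray with the other bottles. Then turn the brass thumbscrew clockwise (seen from above) until the platen seats on the blank slide, back it off a quarter turn, and keep it gripped there so that I can tighten the lock ring: finish while still holding the thumbscrew, do not let go. Leave everything else on the bench where it is.

Things in the scene. Friction and masses are not known exactly. Their poses are not given: they have to be found in the camera images.
- press: two-pillar screw press for slides, fixed. Origin on the bench below the screw axis, z up; loading side (-x) faces the robot, yaw within 0.45. In mm: cream base x -110 to 80, y +-70, top z 24; pillars at y +-52; cream cross-head x +-18, y +-67, z 98 to 122, dome nuts at y +-52 up to z 132; steel lock ring round the screw, diameter 35, z 122 to 131; below, the platen over a blank glass slide
- thumb_grip (a point): centre of the brass thumbscrew's flat head, on the vertical screw axis, 159 mm above the bench when seated (rises 2 mm per turn backed off). Head: upright spade 48 mm long, 12 thick, 26 high (13 above and below this point), red mark on top at one end. Axes turn with it: x along the length, y across the thickness (pinch along y), z up. Below it a neck of diameter 20, then the lock ring
- thumbscrew (a joint): turn of the thumbscrew, rad, 0 to 4.4: 0 = seated (hard stop, platen on the slide), grows as it is backed off, anticlockwise from above; a quarter turn off is 1.57. At 0 the head's x lies along the press's x; head yaw = press yaw + this value. Starts at 1.95 to 3.1, needs about 0.06 N m, stays where left
- bottle: tall amber reagent bottle with a black screw cap, standing on the front of the press base, close in front of the thumbscrew. Origin at the centre of its underside, z up. Body diameter 56, height over all 185; cap diameter 32, from 152 to 185 above the origin; 0.17 to 0.33 kg. Take it by the cap from above.
- tray: shallow blue plastic bottle tray, fixed to the bench, left or right of the press. Origin at the centre of its underside, z up; 240 (its x) by 170 (its y) by 28 mm high, walls 4 mm, floor 4 mm thick. The half towards its -x is free (spot x = -45, y = 0); two small bottles stand in the other half.
- green_bottle: small green bottle in the tray, diameter 48, height 115; origin at the centre of its underside. Leave alone.
- white_bottle: small white bottle with a red cap in the tray, diameter 44, height 95; origin at the centre of its underside. Leave alone.
- stain_jar: square glass staining jar with a white lid, 62 wide, 99 high, behind the press; origin at the centre of its underside. Leave alone.
- petri_stack: stack of three culture dishes, diameter 94, height 45, behind the press; origin at the centre of its underside. Leave alone.
- beaker: glass beaker, rim diameter 70, height 90; origin at the centre of its underside. Leave alone.
- marker: marker pen lying on the flat aluminium slide tray on the other side of the press, 130 mm long, 12 mm thick; origin below its middle. Leave alone.
Mind the look-alikes: they are no part of the job. There is more than one size of the bottle; the one meant has the size given above.

How it is judged (in metres and radians):
On the way, in this order (a step that is already met when the one before it is completed fails the run):
1. the amber bottle stands upright in the tray, let go and at rest (x of bottle in the frame of tray between -0.1 and 0.1 m and y of bottle in the frame of tray between -0.065 and 0.065 m and z of bottle in the frame of tray below 0.012 m and angle between bottle's own z axis and vertical below 0.08 rad and contact force between the fingers and bottle below 0.1 N and linear speed of bottle below 0.03 m/s), for 0.2 s.
2. the thumbscrew is turned in until it seats (value of joint thumbscrew below 0.08 rad), for 0.2 s.
At the end, for the whole second after the job is handed in: Thumbscrew seated, then 1.57 rad (within 0.26) backed off, at rest, still gripped: finger force over 4 N, grasp point within 30 mm of its head's centre. Amber bottle upright (0.08 rad) on the tray floor, let go, at rest. No bystander moved 30 mm or more (all of step 1 and value of joint thumbscrew between 1.31 and 1.83 rad and contact force between the fingers and thumbscrew above 4 N and distance between the grasp point and thumb_grip below 0.03 m and velocity of joint thumbscrew between -0.1 and 0.1 rad/s and distance of each of green_bottle, white_bottle, stain_jar, petri_stack, beaker, marker from where it was at the start of the episode below 0.03 m); the arm keeps its last pose, push and grip.
It fails at once if the amber bottle is tipped over (angle between bottle's own z axis and vertical above 0.6 rad).
It fails at once if the amber bottle is dropped (linear speed of bottle above 0.6 m/s and contact force between the fingers and bottle below 0.3 N).
It fails at once if another thing on the bench is knocked over or shifted by 30 mm (distance of any of green_bottle, white_bottle, stain_jar, petri_stack, beaker, marker from where it was at the start of the episode above 0.03 m or angle between any of green_bottle, white_bottle, stain_jar, petri_stack, beaker, marker's own z axis and vertical above 0.6 rad).
It also fails if it takes over 61 s, if anything falls off the work surface, if the arm or the gripper's body presses on something with over 40 N, if the wrist force passes 120 N, or if a joint passes its speed limit or range.

## Working session

There is one attempt and no reset: what is moved stays moved. The work goes in short steps, Python scripts to look and compute and a tool call to move; the robot and the scene stay as the last step left them, time stands still between calls to the robot, and variables do not carry over. Pictures are saved under pics/ and viewed, and the job is handed in when it is done.

Besides the shell and the picture viewer there is one more tool, called after "Call:" by a JSON object that holds its "fn" and its "kwargs", one argument or row to a line. step_arm: Moves the arm, as the interface text tells. Its arguments: {"type":"object","properties":{"deltas":{"type":"array","items":{"type":"object","properties":{"translation":{"type":"array","items":{"type":"number"}},"rot":{"type":"array","items":{"type":"number"}}}}},"grip":{"type":"number"},"squeeze":{"type":"number"}},"required":["deltas"]}

```bash
ls; mkdir -p pics
python3 - <<'E'
from rig import readout, imaging
import cv2, numpy as np, pickle
print(readout.sense())
for n in ["side","top","wrist"]:
    f=imaging.grab_frame(n)
    cv2.imwrite(f"pics/{n}0.png",f["image"][:,:,::-1])
    pickle.dump(f,open(f"{n}0.pkl","wb"))
    print(n,f["camera_matrix"].tolist(),np.round(f["world_to_cam"],4).tolist(),[k for k in f])
E
```

```text
pics
{'clock': 0.0, 'qpos': array([ 1.10561340e+00,  3.53647584e-01,  1.63412283e+00,  1.98929850e-05,
        1.15518343e+00, -2.42540550e-03]), 'qvel': array([ 0.00079567,  0.00126129,  0.00044084, -0.00111962,  0.00037036,
        0.001493  ]), 'joint_efforts': array([-3.76557262e-03, -6.05278659e+01, -3.42047095e+01, -5.68002622e-05,
        9.59426514e-03,  8.03983312e-05]), 'eef_pos': array([278.92011968, 559.05634614, 403.96670054]), 'tcp_rot': array([-3.14023151e+00, -2.14899146e-05,  2.67882708e+00]), 'contact_force': array([ 0.52198103, -0.4014887 ,  0.2651529 ]), 'wrist_torque': array([-0.01126945,  0.02997617, -0.03301757]), 'opening': 0.9997454062722197}
side [[449.741472523411, 0.0, 279.6557759461254], [0.0, 449.741472523411, 206.72092964673402], [0.0, 0.0, 1.0]] [[0.7907, -0.6122, 0.0068, -424.0026], [0.3314, 0.4373, 0.836, -270.7981], [-0.5148, -0.6588, 0.5486, -845.6848], [0.0, 0.0, 0.0, 1.0]] ['image', 'camera_matrix', 'world_to_cam']
top [[517.5139201506339, 0.0, 286.52912823001753], [0.0, 517.5139201506339, 210.77167225459962], [0.0, 0.0, 1.0]] [[0.0094, -0.9997, 0.0209, 12.8833], [0.9994, 0.0101, 0.032, -549.42], [-0.0322, 0.0206, 0.9993, -1291.7827], [0.0, 0.0, 0.0, 1.0]] ['image', 'camera_matrix', 'world_to_cam']
wrist [[307.2138895876439, 0.0, 277.4622717425609], [0.0, 307.2138895876439, 213.44792638408597], [0.0, 0.0, 1.0]] [[0.4465, 0.8948, -0.0, -623.5198], [-0.8481, 0.4232, -0.3188, 40.6379], [-0.2852, 0.1424, 0.9478, -379.8228], [0.0, 0.0, 0.0, 1.0]] ['image', 'camera_matrix', 'world_to_cam']
```

View pics/side0.png

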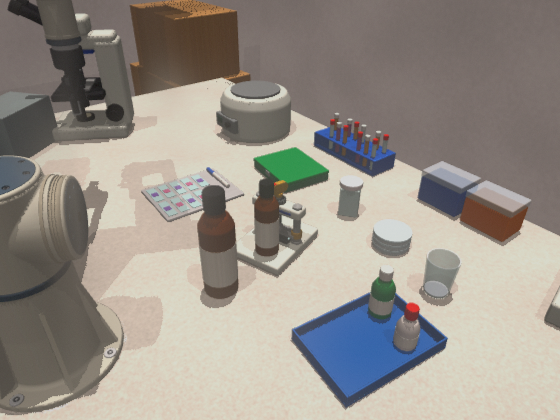

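View pics/top0.png

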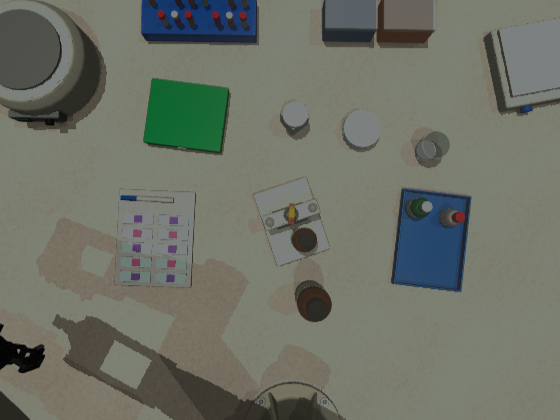

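View pics/wrist0.png

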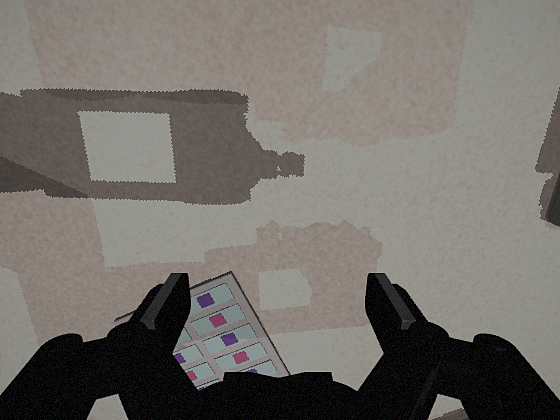

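The side view shows two amber bottles: a larger one on the bench (side ~220,245; top ~314,302) and one standing on the press base (side ~267,220; top ~305,240). The second fits the description. I'll confirm it in an enlarged crop.

Run:
```python
import cv2
t=cv2.imread("pics/top0.png"); s=cv2.imread("pics/side0.png")
cv2.imwrite("pics/c1.png",cv2.resize(t[165:330,240:350],None,fx=3.6*1,fy=3.6,interpolation=cv2.INTER_CUBIC))
cv2.imwrite("pics/c2.png",cv2.resize(s[165:305,190:330],None,fx=4.2,fy=4.2,interpolation=cv2.INTER_CUBIC))
cv2.imwrite("pics/c3.png",cv2.resize(t[180:300,380:480],None,fx=5,fy=5,interpolation=cv2.INTER_CUBIC))
```

```text
(no output)
```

View pics/c1.png

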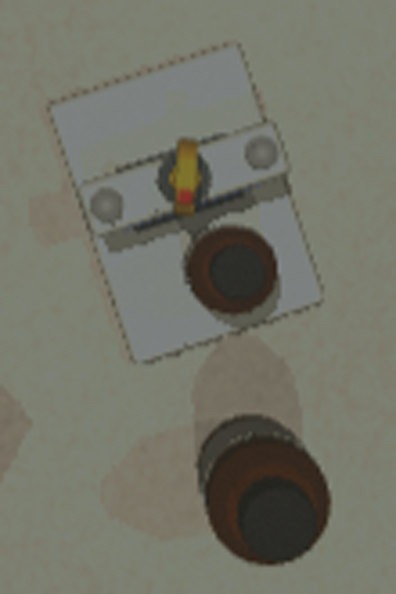

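View pics/c2.png

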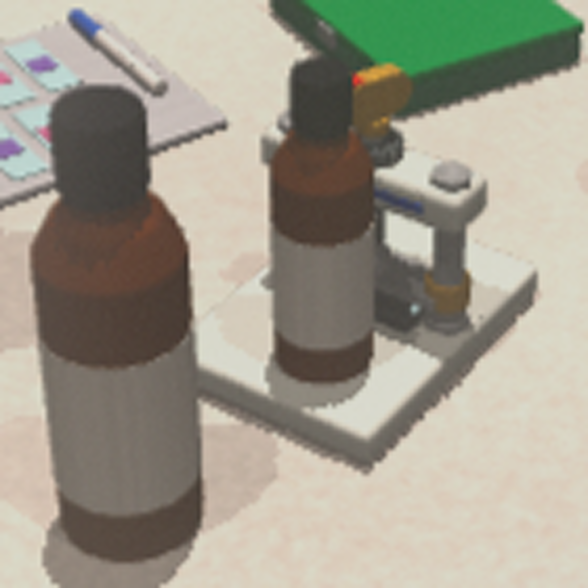

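View pics/c3.png

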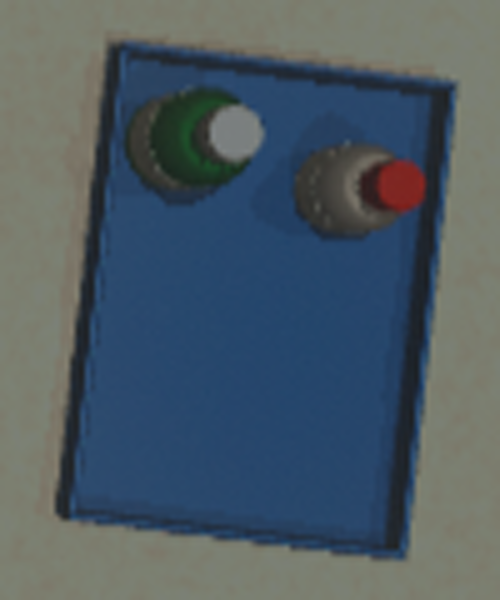

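```bash
cat > h.py <<'E'
import numpy as np, pickle, cv2
def ray(f,u,v):
    K=f["camera_matrix"];T=np.array(f["world_to_cam"]);R=T[:3,:3];t=T[:3,3]
    x=(u-K[0,2])/K[0,0];y=(v-K[1,2])/K[1,1]
    d=R.T@np.array([x,-y,-1]);return -R.T@t,d
def at(f,u,v,z):
    c,d=ray(f,u,v);return c+d*(z-c[2])/d[2]
def proj(f,p):
    K=f["camera_matrix"];T=np.array(f["world_to_cam"]);q=T[:3,:3]@np.array(p,float)+T[:3,3]
    q=q*[1,-1,-1];return (K@q)[:2]/q[2]
E
python3 - <<'E'
from h import *
np.set_printoptions(precision=2,suppress=True)
f=pickle.load(open("top0.pkl","rb"))
c1=lambda x,y,z:at(f,240+x/3.6-.36,165+y/3.6-.36,z)
print("cap",c1(238,269,209)); print("cap edges",c1(209,269,209),c1(267,269,209), "big",c1(275,518,270))
n1=c1(106,204,132);n2=c1(261,153,132);print("nuts",n1,n2,np.linalg.norm(n2-n1),"mid",(n1+n2)/2)
d=n1-n2;print("yaw press",np.arctan2(-d[0],d[1]))
print("head",c1(186,176,173),"ends",c1(188,142,173),c1(185,212,173),"red",c1(186,198,173))
print("base corners",[c1(*p,24)[:2] for p in [(50,103),(238,43),(323,298),(138,362)]])
c3=lambda x,y,z:at(f,380+x/5-.4,180+y/5-.4,z)
C=np.array([c3(*p,28)[:2] for p in [(110,43),(455,83),(405,557),(58,515)]]);print("tray",C,C.mean(0))
for a,b in [(0,1),(1,2),(2,3),(3,0)]:
    e=C[b]-C[a];print(np.linalg.norm(e),np.arctan2(e[1],e[0]))
s=pickle.load(open("side0.pkl","rb"))
for p in [c1(238,269,209),c1(186,176,173),(n1+n2)/2,n1,n2]: print("side proj",proj(s,p), (proj(s,p)-[190,165])*4.2)
E
```

```text
cap [482.48 -19.02 209.  ]
cap edges [482.33  -1.9  209.  ] [482.63 -36.14 209.  ] big [346.04 -37.15 270.  ]
nuts [520.95  60.19 132.  ] [554.15 -37.46 132.  ] 103.147493358988 mid [537.55  11.37 132.  ]
yaw press 0.3277317324764455
head [538.02  11.09 173.  ] ends [558.78  10.06 173.  ] [516.07  11.5  173.  ] red [524.6   10.97 173.  ]
base corners [array([591.46, 100.91]), array([634.44, -28.51]), array([458.85, -88.62]), array([413.85,  38.46])]
tray [[ 607.78 -267.46]
 [ 589.68 -440.59]
 [ 353.89 -415.11]
 [ 373.4  -242.13]] [ 481.19 -341.33]
174.0714730048854 -1.6749841417037956
237.15656573840238 3.033942632352291
174.07672457468956 1.458482886816683
235.74210591075826 -0.10766869415939996
side proj [265.96 180.9 ] [319.03  66.8 ]
side proj [277.83 181.97] [368.88  71.25]
side proj [277.52 197.08] [367.58 134.75]
side proj [259.67 190.7 ] [292.62 107.94]
side proj [296.18 203.76] [445.97 162.79]
```

```bash
cat >> h.py <<'E'
from scipy.spatial.transform import Rotation as Ro
def delta(pos,rot,target,yaw):
    R=Ro.from_euler("xyz",rot); Rt=Ro.from_euler("xyz",[np.pi,0,yaw])
    return np.round(R.inv().apply(np.array(target)-pos)/10,2), np.round((R.inv()*Rt).as_rotvec(),3)
def tri(f,a,g,b):
    c1,d1=ray(f,*a);c2,d2=ray(g,*b)
    A=np.stack([d1,-d2],1);s=np.linalg.lstsq(A,c2-c1,rcond=None)[0]
    p,q=c1+s[0]*d1,c2+s[1]*d2;return (p+q)/2,np.linalg.norm(p-q)
E
python3 - <<'E'
from h import *
np.set_printoptions(precision=2,suppress=True)
from rig import readout
f=pickle.load(open("top0.pkl","rb"));s=pickle.load(open("side0.pkl","rb"))
T=lambda x,y:(240+x/3.6-.36,165+y/3.6-.36); S=lambda x,y:(190+x/4.2-.4,165+y/4.2-.4)
print("big cap",tri(f,T(275,518),s,S(100,102)))
print("cap",tri(f,T(238,269),s,S(322,69)))
r=readout.sense()
print(delta(r["eef_pos"],r["tcp_rot"],[482.5,-19,430],3.108))
E
```

```text
big cap (array([343.16, -39.02, 249.1 ]), np.float64(0.8351736456792586))
cap (array([482.74, -19.22, 208.69]), np.float64(0.6528878120436893))
(array([-44.02, -42.65,  -2.54]), array([-0.  , -0.  , -0.43]))
```

The crop confirms it. The bottle on the press has its cap top at z≈209 (24+185), while the bench one is 249 mm tall. Target cap is at (482.5, -19). Moving above it.

Call:
{"fn": "step_arm", "kwargs": {
  "deltas": [
    {"translation":[-1.5,-1.5,-1.0],"rot":[0,0,-0.02]},
    {"translation":[-4.4,-4.3,-2.0],"rot":[0,0,-0.06]},
    {"translation":[-8,-7.7,-2.5],"rot":[0,0,-0.1]},
    {"translation":[-12,-11.6,-2.5],"rot":[0,0,-0.15]},
    {"translation":[-16,-15.5,-2.5],"rot":[0,0,-0.2]},
    {"translation":[-20,-19.4,-2.5],"rot":[0,0,-0.25]},
    {"translation":[-24,-23.3,-2.5],"rot":[0,0,-0.3]},
    {"translation":[-28,-27.1,-2.5],"rot":[0,0,-0.35]}
  ],
  "grip": 0
}}

```text
clock: 1.15
eef_pos: [408.8, 190.0, 429.7]
tcp_rot: [3.141, 0.0, 3.031]
contact_force: [0.6, 0.3, 0.0]
opening: 0.999
```

```bash
cat > d.py <<'E'
import sys
from h import *
from rig import readout
np.set_printoptions(precision=3,suppress=True)
r=readout.sense()
a=[float(x) for x in sys.argv[1:5]]
print("t",r["clock"],"pos",r["eef_pos"],"rot",r["tcp_rot"],"F",r["contact_force"],"T",r["wrist_torque"],"op",r["opening"],"q",r["qpos"])
print(*delta(r["eef_pos"],r["tcp_rot"],a[:3],a[3]))
E
python3 d.py 482.5 -19 430 3.108
```

```text
t 1.15 pos [408.755 190.031 429.733] rot [3.141 0.    3.031] F [0.579 0.344 0.013] T [-0.016 -0.036  0.053] op 0.9994865200857147 q [ 0.432  0.049  1.959 -0.     1.133 -1.028]
[ -9.64 -19.96  -0.03] [ 0.     0.    -0.077]
```

Call:
{"fn": "step_arm", "kwargs": {
  "deltas": [
    {"translation":[-2.2,-4.5,0],"rot":[0,0,-0.03]},
    {"translation":[-4.5,-9.3,0],"rot":[0,0,-0.06]},
    {"translation":[-6.6,-13.6,0],"rot":[0,0,-0.077]},
    {"translation":[-8.4,-17.3,0],"rot":[0,0,-0.077]},
    {"translation":[-9.3,-19.3,0],"rot":[0,0,-0.077]},
    {"translation":[-9.64,-19.96,0],"rot":[0,0,-0.077]},
    {"translation":[-9.64,-19.96,0],"rot":[0,0,-0.077]}
  ]
}}

```text
clock: 2.02
eef_pos: [481.8, -17.3, 429.5]
tcp_rot: [3.141, -0.0, 3.105]
contact_force: [0.3, 0.2, 0.3]
opening: 0.994
```

```bash
python3 d.py 482.5 -19 351 3.108
python3 - <<'E'
from rig import imaging
import cv2,pickle
for n in ["wrist"]:
    f=imaging.grab_frame(n);cv2.imwrite(f"pics/{n}1.png",f["image"][:,:,::-1]);pickle.dump(f,open(f"{n}1.pkl","wb"))
E
```

```text
t 2.025 pos [481.831 -17.319 429.522] rot [ 3.141 -0.     3.105] F [0.345 0.17  0.275] T [ 0.032 -0.002  0.003] op 0.9937645126675904 q [-0.039  0.102  1.901  0.     1.139 -1.574]
[-0.08 -0.17  7.85] [ 0.    -0.    -0.003]
```

View pics/wrist1.png

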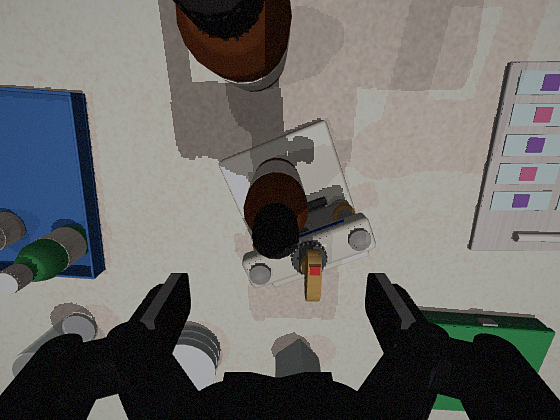

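The wrist view shows the target cap at about (277,231), between and ahead of the open fingers. The brass head is at about (314,275) with its red end toward (315,270). Cross-checking positions.

Run:
```python
from h import *
np.set_printoptions(precision=2,suppress=True)
f=pickle.load(open("wrist1.pkl","rb"))
im=cv2.imread("pics/wrist1.png")
cv2.imwrite("pics/c4.png",cv2.resize(im[190:320,230:390],None,fx=5,fy=4.6*5/4.6*0.9,interpolation=cv2.INTER_CUBIC) if 0 else cv2.resize(im[195:315,235:390],None,fx=5,fy=5,interpolation=cv2.INTER_CUBIC))
print(at(f,277,231,209),proj(f,[482.5,-19,209]),proj(f,[538,11,172.9]))
```

```text
[474.79 -17.99 209.  ] [275.92 241.72] [314.3  283.74]
```

View pics/c4.png

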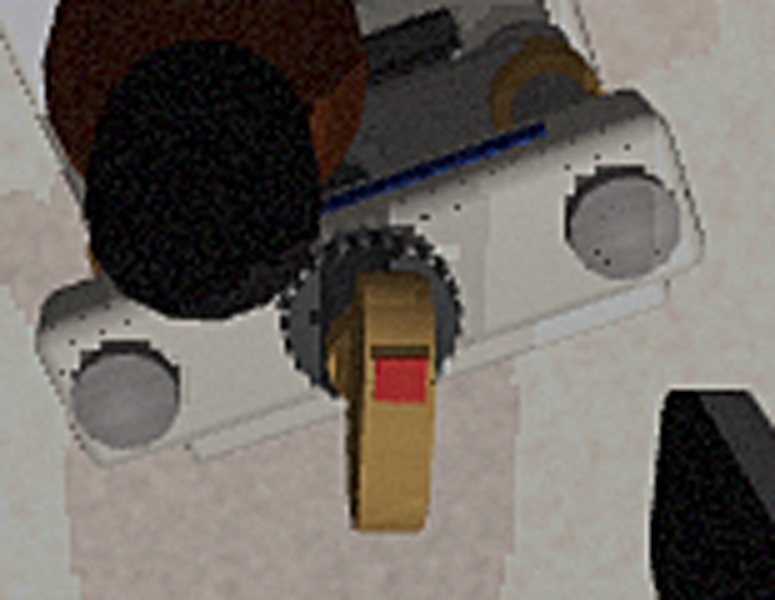

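Call:
{"fn": "step_arm", "kwargs": {
  "deltas": [
    {"translation":[0,-0.1,1.0],"rot":[0,0,0]},
    {"translation":[-0.03,-0.17,2.8],"rot":[0,0,0]},
    {"translation":[-0.03,-0.17,4.6],"rot":[0,0,0]},
    {"translation":[-0.03,-0.17,6.2],"rot":[0,0,0]},
    {"translation":[-0.03,-0.17,7.3],"rot":[0,0,0]},
    {"translation":[-0.03,-0.17,7.8],"rot":[0,0,0]},
    {"translation":[-0.03,-0.17,7.8],"rot":[0,0,0]}
  ]
}}

```text
clock: 2.95
eef_pos: [482.2, -19.1, 351.6]
tcp_rot: [3.142, -0.0, 3.106]
contact_force: [0.5, 0.8, 0.1]
opening: 1.002
```

```bash
python3 d.py 482.5 -19 351 3.108
python3 - <<'E'
from rig import imaging
import cv2,pickle,numpy as np
f=imaging.grab_frame("side");g=imaging.grab_frame("top")
a=cv2.resize(f["image"][100:260,180:330,::-1],None,fx=2.6,fy=2.6);b=cv2.resize(g["image"][160:320,230:380,::-1],None,fx=2.6,fy=2.6)
cv2.imwrite("pics/p2.png",np.hstack([a,b]))
E
```

```text
t 2.95 pos [482.191 -19.101 351.554] rot [ 3.142 -0.     3.106] F [0.482 0.766 0.091] T [ 0.074  0.019 -0.032] op 1.0019154405913269 q [-0.043  0.195  1.983  0.     0.963 -1.578]
[-0.03  0.01  0.06] [ 0.    -0.    -0.002]
```

View pics/p2.png

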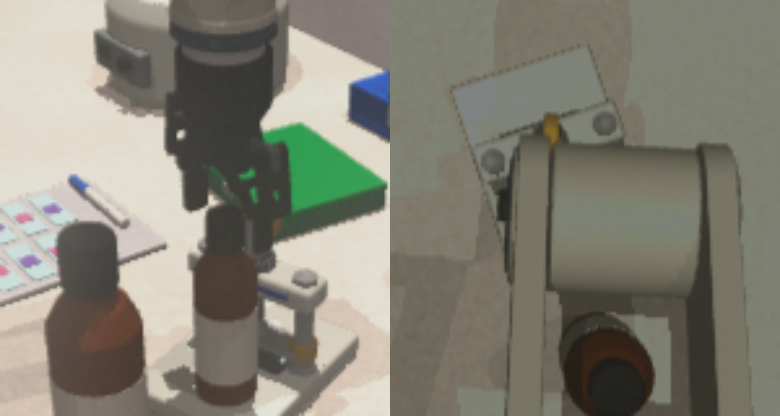

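Run:
```python
from h import *
s=pickle.load(open("side0.pkl","rb"))
for p in [(482,-19+45,191),(482,-19-45,191),(482,-19,209)]: print(p,(proj(s,p)-[180,100])*2.6)
```

```text
(482, 26, 191) [192.27289672 207.76853974]
(482, -64, 191) [256.12841541 252.00697258]
(482, -19, 209) [223.01277229 210.5186975 ]
```

Call:
{"fn": "step_arm", "kwargs": {
  "deltas": [
    {"translation":[0,0,0],"rot":[0,0,0]},
    {"translation":[0,0,0],"rot":[0,0,0]},
    {"translation":[0,0,0],"rot":[0,0,0]},
    {"translation":[0,0,0],"rot":[0,0,0]},
    {"translation":[0,0,0],"rot":[0,0,0]},
    {"translation":[0,0,0],"rot":[0,0,0]},
    {"translation":[0,0,0],"rot":[0,0,0]},
    {"translation":[0,0,0],"rot":[0,0,0]}
  ],
  "grip": 255,
  "squeeze": 45
}}

```text
clock: 4.05
eef_pos: [482.3, -19.1, 352.0]
tcp_rot: [-3.142, 0.001, 3.106]
contact_force: [-0.6, 0.7, 5.7]
opening: 0.361
```

Opening 0.36 (≈31 mm) matches the 32 mm cap. Lifting.

Call:
{"fn": "step_arm", "kwargs": {
  "deltas": [
    {"translation":[0,0,-0.4],"rot":[0,0,0]},
    {"translation":[0,0,-1.2],"rot":[0,0,0]},
    {"translation":[0,0,-2.4],"rot":[0,0,0]},
    {"translation":[0,0,-3.6],"rot":[0,0,0]},
    {"translation":[0,0,-4.6],"rot":[0,0,0]},
    {"translation":[0,0,-5.0],"rot":[0,0,0]},
    {"translation":[0,0,-5.0],"rot":[0,0,0]}
  ]
}}

```text
clock: 4.92
eef_pos: [482.2, -19.1, 402.0]
tcp_rot: [3.142, 0.001, 3.106]
contact_force: [-0.0, -0.1, -2.0]
opening: 0.361
```

```bash
python3 d.py 436.5 -336.5 402 3.108
python3 - <<'E'
from rig import imaging
import cv2,pickle,numpy as np
f=imaging.grab_frame("side")
cv2.imwrite("pics/p3.png",cv2.resize(f["image"][80:320,150:410,::-1],None,fx=2.4,fy=2.4))
E
```

```text
t 4.925 pos [482.155 -19.134 401.956] rot [3.142 0.001 3.106] F [-0.021 -0.127 -2.004] T [-0.002 -0.013  0.01 ] op 0.3614774285959492 q [-0.043  0.132  1.932  0.     1.076 -1.578]
[  3.43 -31.88  -0.01] [ 0.     0.001 -0.002]
```

View pics/p3.png

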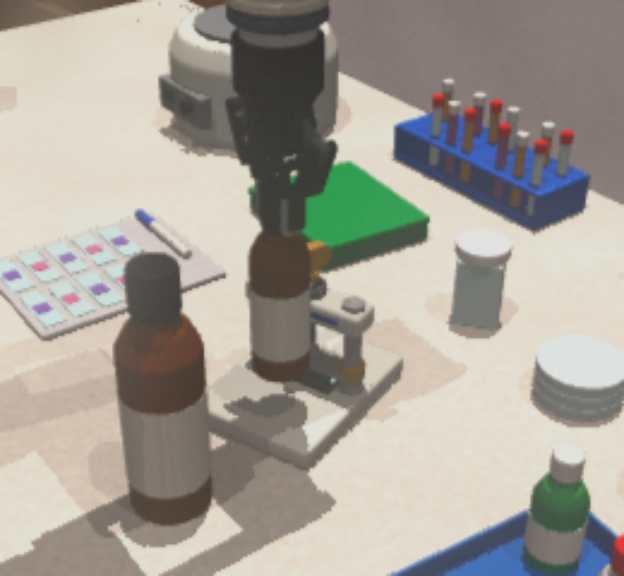

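The side view shows the bottle hanging upright, clear of the base (load ≈2 N). Carrying it to the tray's free spot at (436.5, -336.5).

Call:
{"fn": "step_arm", "kwargs": {
  "deltas": [
    {"translation":[0.1,-0.8,0],"rot":[0,0,0]},
    {"translation":[0.3,-2.6,0],"rot":[0,0,0]},
    {"translation":[0.6,-5.4,0],"rot":[0,0,0]},
    {"translation":[0.9,-8.7,0],"rot":[0,0,0]},
    {"translation":[1.3,-12.2,0],"rot":[0,0,0]},
    {"translation":[1.7,-15.7,0],"rot":[0,0,0]},
    {"translation":[2.1,-19.2,0],"rot":[0,0,0]},
    {"translation":[2.4,-22.6,0],"rot":[0,0,0]}
  ]
}}

```text
clock: 5.98
eef_pos: [449.4, -245.7, 401.3]
tcp_rot: [3.141, -0.001, 3.105]
contact_force: [0.3, -0.3, -1.5]
opening: 0.356
```

```bash
python3 d.py 436.5 -336.5 402 3.106
```

```text
t 5.975 pos [ 449.4   -245.669  401.287] rot [ 3.141 -0.001  3.105] F [ 0.29  -0.3   -1.534] T [ 0.003 -0.025  0.018] op 0.3563428546167166 q [-0.503  0.181  1.875 -0.     1.086 -2.038]
[ 0.96 -9.12 -0.07] [ 0.    -0.001 -0.001]
```

Call:
{"fn": "step_arm", "kwargs": {
  "deltas": [
    {"translation":[0.3,-2.8,0],"rot":[0,0,0]},
    {"translation":[0.55,-5.3,0],"rot":[0,0,0]},
    {"translation":[0.8,-7.3,0],"rot":[0,0,0]},
    {"translation":[0.92,-8.6,0],"rot":[0,0,0]},
    {"translation":[0.96,-9.1,0],"rot":[0,0,0]},
    {"translation":[0.96,-9.1,0],"rot":[0,0,0]}
  ]
}}

```text
clock: 6.72
eef_pos: [437.3, -334.6, 401.6]
tcp_rot: [3.141, -0.0, 3.106]
contact_force: [0.0, -0.2, -1.0]
opening: 0.361
```

```bash
python3 d.py 436.5 -336.5 332 3.106
python3 - <<'E'
from rig import imaging
import cv2,pickle,numpy as np
f=imaging.grab_frame("side")
cv2.imwrite("pics/p4.png",cv2.resize(f["image"][150:410,260:480,::-1],None,fx=2.2,fy=2.2))
E
```

```text
t 6.725 pos [ 437.255 -334.613  401.592] rot [ 3.141 -0.     3.106] F [ 0.024 -0.205 -1.02 ] T [-0.037 -0.007  0.005] op 0.36071604582630107 q [-0.656  0.241  1.797  0.     1.104 -2.191]
[ 0.07 -0.19  6.96] [ 0. -0. -0.]
```

View pics/p4.png

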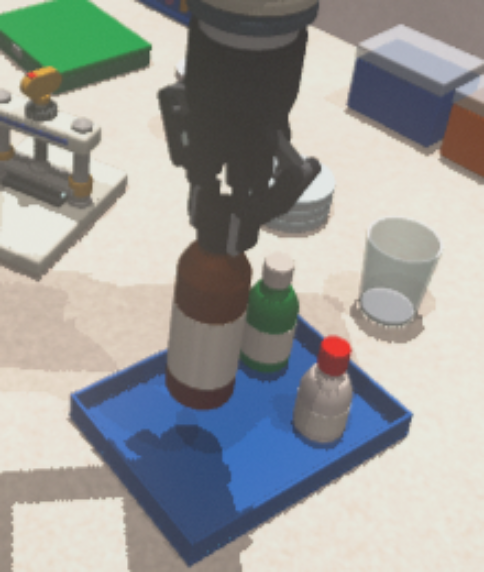

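The bottle hangs over the free half of the tray, clear of the green and white bottles. Lowering it.

Call:
{"fn": "step_arm", "kwargs": {
  "deltas": [
    {"translation":[0,-0.1,0.8],"rot":[0,0,0]},
    {"translation":[0.05,-0.15,2.3],"rot":[0,0,0]},
    {"translation":[0.05,-0.15,4.0],"rot":[0,0,0]},
    {"translation":[0.05,-0.15,5.4],"rot":[0,0,0]},
    {"translation":[0.05,-0.15,6.2],"rot":[0,0,0]},
    {"translation":[0.05,-0.15,6.5],"rot":[0,0,0]},
    {"translation":[0.05,-0.15,6.6],"rot":[0,0,0]},
    {"translation":[0.05,-0.15,6.7],"rot":[0,0,0]}
  ]
}}

```text
clock: 7.78
eef_pos: [436.8, -336.3, 335.1]
tcp_rot: [-3.141, 0.001, 3.106]
contact_force: [0.6, 0.3, -2.5]
opening: 0.358
```

Call:
{"fn": "step_arm", "kwargs": {
  "deltas": [
    {"translation":[0,0,0.1],"rot":[0,0,0]},
    {"translation":[0,0,0.2],"rot":[0,0,0]},
    {"translation":[0,0,0.25],"rot":[0,0,0]}
  ]
}}

```text
clock: 8.15
eef_pos: [436.7, -336.2, 332.2]
tcp_rot: [-3.142, 0.0, 3.106]
contact_force: [-0.2, 0.5, -3.0]
opening: 0.361
```

Call:
{"fn": "step_arm", "kwargs": {
  "deltas": [
    {"translation":[0,0,0.05],"rot":[0,0,0]},
    {"translation":[0,0,0.1],"rot":[0,0,0]},
    {"translation":[0,0,0.1],"rot":[0,0,0]}
  ]
}}

```text
clock: 8.52
eef_pos: [436.9, -336.3, 332.1]
tcp_rot: [-3.141, 0.001, 3.106]
contact_force: [-0.7, 0.2, 6.6]
opening: 0.363
```

Force changed from -3 N to +6.6 N, so it stands on the floor. Releasing.

Call:
{"fn": "step_arm", "kwargs": {
  "deltas": [
    {"translation":[0,0,0],"rot":[0,0,0]},
    {"translation":[0,0,0],"rot":[0,0,0]},
    {"translation":[0,0,0],"rot":[0,0,0]},
    {"translation":[0,0,0],"rot":[0,0,0]},
    {"translation":[0,0,0],"rot":[0,0,0]},
    {"translation":[0,0,0],"rot":[0,0,0]}
  ],
  "grip": 0
}}

```text
clock: 9.28
eef_pos: [436.7, -336.2, 331.2]
tcp_rot: [3.142, -0.0, 3.106]
contact_force: [0.9, -1.4, 0.7]
opening: 1.001
```

Call:
{"fn": "step_arm", "kwargs": {
  "deltas": [
    {"translation":[0,0,-1.0],"rot":[0,0,0]},
    {"translation":[0,0,-3.0],"rot":[0,0,0]},
    {"translation":[0,0,-5.5],"rot":[0,0,0]},
    {"translation":[0,0,-7.5],"rot":[0,0,0]},
    {"translation":[0,0,-8.5],"rot":[0,0,0]},
    {"translation":[0,0,-8.8],"rot":[0,0,0]}
  ]
}}

```text
clock: 10.02
eef_pos: [436.7, -336.2, 419.8]
tcp_rot: [-3.141, 0.001, 3.106]
contact_force: [-0.2, -0.7, -0.3]
opening: 1.003
```

```bash
python3 d.py 538 11 421 3.108
python3 - <<'E'
from rig import imaging
import cv2,pickle,numpy as np
f=imaging.grab_frame("side")
cv2.imwrite("pics/p5.png",cv2.resize(f["image"][150:410,260:480,::-1],None,fx=2.2,fy=2.2))
E
```

```text
t 10.025 pos [ 436.687 -336.226  419.84 ] rot [-3.141  0.001  3.106] F [-0.194 -0.662 -0.272] T [ 0.009 -0.021  0.022] op 1.0025620879544217 q [-0.659  0.223  1.777 -0.     1.141 -2.194]
[-8.88 35.06 -0.13] [-0.001  0.001 -0.002]
```

View pics/p5.png

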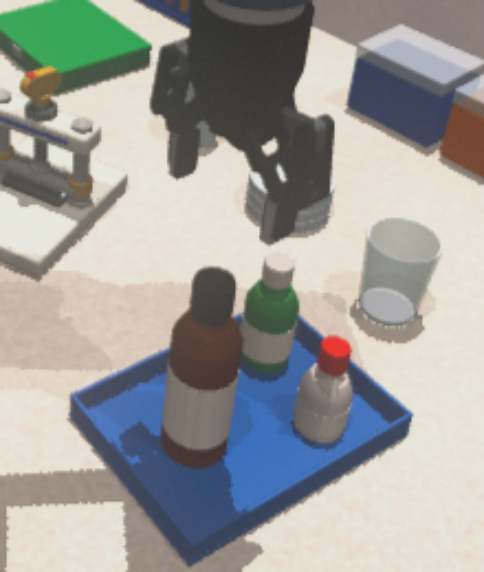

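The bottle stands upright and free in the tray. Refining the head yaw from the earlier wrist crop, then moving above the thumbscrew.

Run:
```python
from h import *
np.set_printoptions(precision=2,suppress=True)
f=pickle.load(open("wrist1.pkl","rb"))
W=lambda x,y:at(f,235+x/5-.4,195+y/5-.4,172.9)
a,b=W(395,353),W(391,530);print(a,b,(a+b)/2,np.arctan2(a[1]-b[1],a[0]-b[0]),np.linalg.norm(a-b))
for x1,x2 in[(360,355),(432,427)]:
  a,b=W(x1,353),W(x2,530);print(np.arctan2(a[1]-b[1],a[0]-b[0]))
```

```text
[520.56  10.39 172.9 ] [554.47   9.74 172.9 ] [537.52  10.07 172.9 ] 3.1224761828502055 33.9154457433753
3.1101600912410654
3.1251042944930973
```

Call:
{"fn": "step_arm", "kwargs": {
  "deltas": [
    {"translation":[-0.3,1.2,0],"rot":[0,0,0]},
    {"translation":[-1.1,4.3,0],"rot":[0,0,0]},
    {"translation":[-2.2,8.8,0],"rot":[0,0,0]},
    {"translation":[-3.4,13.6,0],"rot":[0,0,0]},
    {"translation":[-4.6,18.4,0],"rot":[0,0,0]},
    {"translation":[-5.8,23.2,0],"rot":[0,0,0]},
    {"translation":[-7.0,27.8,0],"rot":[0,0,0]},
    {"translation":[-8.0,31.6,0],"rot":[0,0,0]}
  ]
}}

```text
clock: 11.08
eef_pos: [527.8, -20.8, 418.4]
tcp_rot: [3.141, -0.001, 3.107]
contact_force: [0.2, -0.3, -0.8]
opening: 1.0
```

```bash
python3 d.py 538 11 421 3.108
```

```text
t 11.075 pos [527.802 -20.814 418.427] rot [ 3.141 -0.001  3.107] F [ 0.235 -0.315 -0.813] T [ 0.028  0.045 -0.024] op 0.9999061252007766 q [-0.042  0.189  1.824  0.     1.13  -1.578]
[-0.91  3.22 -0.26] [ 0.    -0.001 -0.001]
```

Call:
{"fn": "step_arm", "kwargs": {
  "deltas": [
    {"translation":[-0.5,1.8,0.8],"rot":[0,0,-0.01]},
    {"translation":[-0.8,2.8,2.5],"rot":[0,0,-0.01]},
    {"translation":[-0.9,3.18,4.5],"rot":[0,0,-0.01]},
    {"translation":[-0.9,3.18,6.5],"rot":[0,0,-0.01]},
    {"translation":[-0.9,3.18,8.3],"rot":[0,0,-0.01]},
    {"translation":[-0.9,3.18,9.5],"rot":[0,0,-0.01]},
    {"translation":[-0.9,3.18,10.0],"rot":[0,0,-0.01]},
    {"translation":[-0.9,3.18,10.0],"rot":[0,0,-0.01]}
  ]
}}

```text
clock: 12.08
eef_pos: [538.0, 7.9, 318.9]
tcp_rot: [-3.142, -0.0, 3.115]
contact_force: [-0.1, 0.5, -0.1]
opening: 0.998
```

```bash
python3 d.py 537.8 10.7 318 3.115
python3 - <<'E'
from rig import imaging
import cv2,pickle,numpy as np
f=imaging.grab_frame("side");g=imaging.grab_frame("wrist")
a=cv2.resize(f["image"][100:260,200:350,::-1],(450,480));b=cv2.resize(g["image"][210:420,130:430,::-1],None,fx=1.1,fy=480/210)
b=cv2.resize(g["image"][240:420,200:360,::-1],None,fx=2,fy=2);b=cv2.copyMakeBorder(b,0,120,0,0,cv2.BORDER_CONSTANT)
cv2.imwrite("pics/p6.png",np.hstack([a,b]))
E
```

```text
t 12.075 pos [538.042   7.94  318.938] rot [-3.142 -0.     3.115] F [-0.09   0.54  -0.121] T [-0.016 -0.058  0.025] op 0.9975558223888494 q [ 0.012  0.321  1.897 -0.     0.924 -1.533]
[0.03 0.28 0.09] [-0. -0.  0.]
```

View pics/p6.png

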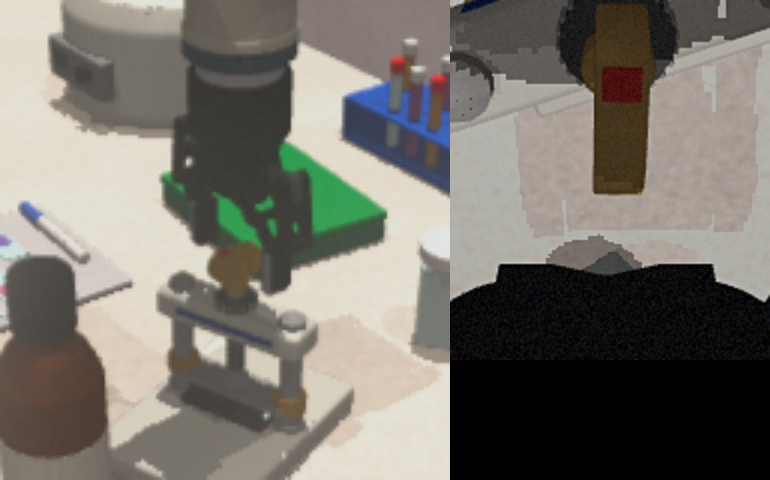

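The head sits between the fingers. The grasp centre is 2.8 mm off in y, so I'll correct that before closing.

Call:
{"fn": "step_arm", "kwargs": {
  "deltas": [
    {"translation":[0.02,0.28,0.1],"rot":[0,0,0]},
    {"translation":[0.02,0.28,0.1],"rot":[0,0,0]}
  ]
}}

```text
clock: 12.42
eef_pos: [538.0, 11.2, 318.5]
tcp_rot: [3.142, 0.001, 3.116]
contact_force: [-0.1, 0.1, 0.3]
opening: 0.998
```

Call:
{"fn": "step_arm", "kwargs": {
  "deltas": [
    {"translation":[0,0,0],"rot":[0,0,0]},
    {"translation":[0,0,0],"rot":[0,0,0]},
    {"translation":[0,0,0],"rot":[0,0,0]},
    {"translation":[0,0,0],"rot":[0,0,0]},
    {"translation":[0,0,0],"rot":[0,0,0]},
    {"translation":[0,0,0],"rot":[0,0,0]},
    {"translation":[0,0,0],"rot":[0,0,0]},
    {"translation":[0,0,0],"rot":[0,0,0]}
  ],
  "grip": 255,
  "squeeze": 40
}}

```text
clock: 13.42
eef_pos: [538.0, 11.1, 318.3]
tcp_rot: [3.141, 0.0, 3.116]
contact_force: [-1.6, 4.8, 4.9]
opening: 0.183
```

```bash
python3 d.py 537.8 10.7 318 3.115
python3 - <<'E'
from rig import imaging
import cv2,pickle,numpy as np
f=imaging.grab_frame("side");g=imaging.grab_frame("wrist")
a=cv2.resize(f["image"][100:260,200:350,::-1],(450,480))
b=cv2.resize(g["image"][240:420,200:360,::-1],None,fx=2,fy=2);b=cv2.copyMakeBorder(b,0,120,0,0,cv2.BORDER_CONSTANT)
cv2.imwrite("pics/p7.png",np.hstack([a,b]))
E
```

```text
t 13.425 pos [537.982  11.117 318.31 ] rot [3.141 0.    3.116] F [-1.601  4.764  4.946] T [0.657 0.262 0.007] op 0.1828790722447512 q [ 0.018  0.322  1.898  0.     0.922 -1.527]
[ 0.02 -0.04  0.03] [0.    0.    0.001]
```

View pics/p7.png

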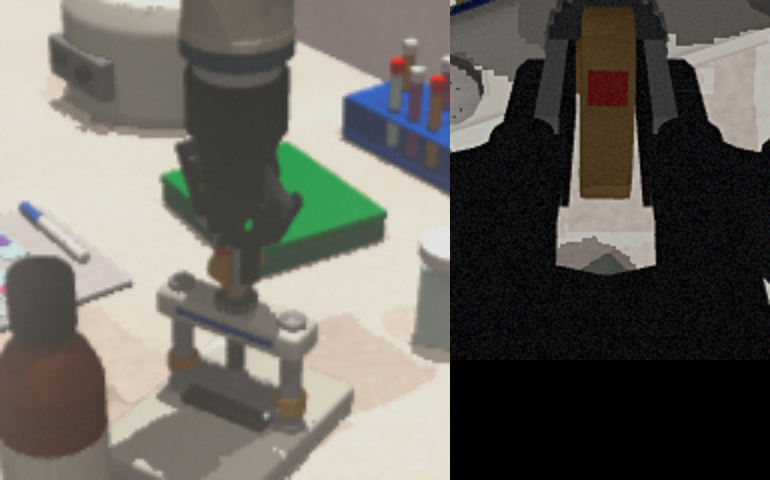

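Opening 0.18 and the views show the head pinched centrally. Turning clockwise (+ about tool z), following the thread down.

Call:
{"fn": "step_arm", "kwargs": {
  "deltas": [
    {"translation":[0,0,0],"rot":[0,0,0.05]},
    {"translation":[0,0,0.01],"rot":[0,0,0.15]},
    {"translation":[0,0,0.01],"rot":[0,0,0.27]},
    {"translation":[0,0,0.01],"rot":[0,0,0.4]},
    {"translation":[0,0,0.02],"rot":[0,0,0.53]},
    {"translation":[0,0,0.02],"rot":[0,0,0.66]},
    {"translation":[0,0,0.03],"rot":[0,0,0.79]},
    {"translation":[0,0,0.03],"rot":[0,0,0.92]}
  ]
}}

```text
clock: 14.52
eef_pos: [538.0, 11.2, 318.1]
tcp_rot: [3.141, -0.0, 2.192]
contact_force: [-1.0, 4.4, 4.2]
opening: 0.18
```

```bash
python3 d.py 537.8 10.7 318 0.333
python3 - <<'E'
from rig import imaging
import cv2,pickle,numpy as np
f=imaging.grab_frame("side");g=imaging.grab_frame("wrist")
a=cv2.resize(f["image"][100:260,200:350,::-1],(450,480))
b=cv2.resize(g["image"][240:420,200:360,::-1],None,fx=2,fy=2);b=cv2.copyMakeBorder(b,0,120,0,0,cv2.BORDER_CONSTANT)
cv2.imwrite("pics/p8.png",np.hstack([a,b]))
E
```

```text
t 14.525 pos [538.026  11.191 318.057] rot [ 3.141 -0.     2.192] F [-0.961  4.385  4.174] T [0.675 0.204 0.072] op 0.1798488964609821 q [ 0.018  0.322  1.898  0.001  0.921 -0.603]
[-0.03 -0.05  0.01] [ 0.    -0.001  1.859]
```

View pics/p8.png

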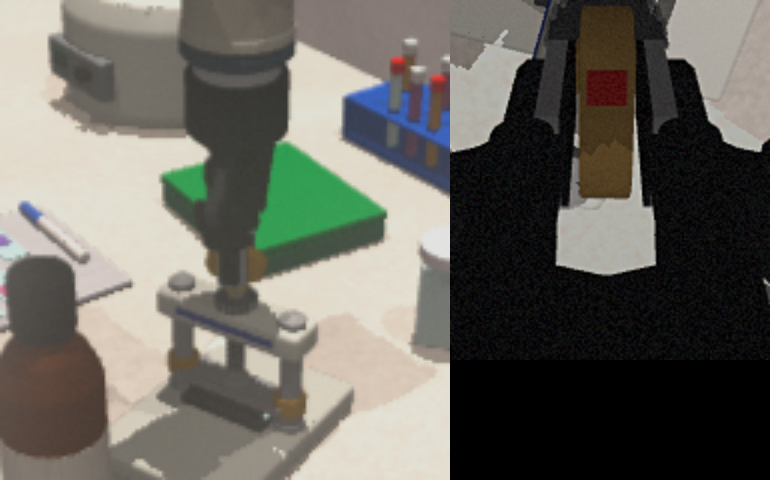

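The head turns with the fingers (red mark stays put between the pads, Tz≈0.07 N m). Continuing.

Call:
{"fn": "step_arm", "kwargs": {
  "deltas": [
    {"translation":[0,0,0],"rot":[0,0,0.1]},
    {"translation":[0,0,0.01],"rot":[0,0,0.22]},
    {"translation":[0,0,0.01],"rot":[0,0,0.35]},
    {"translation":[0,0,0.01],"rot":[0,0,0.48]},
    {"translation":[0,0,0.02],"rot":[0,0,0.61]},
    {"translation":[0,0,0.02],"rot":[0,0,0.74]},
    {"translation":[0,0,0.03],"rot":[0,0,0.87]},
    {"translation":[0,0,0.03],"rot":[0,0,1.0]}
  ]
}}

```text
clock: 15.62
eef_pos: [538.1, 11.2, 317.8]
tcp_rot: [3.141, -0.001, 1.193]
contact_force: [-0.2, 4.3, 4.0]
opening: 0.184
```

Call:
{"fn": "step_arm", "kwargs": {
  "deltas": [
    {"translation":[0,0,0],"rot":[0,0,0.12]},
    {"translation":[0,0,0.01],"rot":[0,0,0.24]},
    {"translation":[0,0,0.01],"rot":[0,0,0.36]},
    {"translation":[0,0,0.01],"rot":[0,0,0.48]},
    {"translation":[0,0,0.02],"rot":[0,0,0.58]},
    {"translation":[0,0,0.02],"rot":[0,0,0.66]},
    {"translation":[0,0,0.02],"rot":[0,0,0.72]}
  ]
}}

```text
clock: 16.5
eef_pos: [538.2, 11.2, 317.5]
tcp_rot: [3.142, -0.001, 0.475]
contact_force: [-0.1, 4.6, 2.9]
opening: 0.181
```

```bash
python3 d.py 537.8 10.7 318 0.333
```

```text
t 16.5 pos [538.219  11.175 317.527] rot [ 3.142 -0.001  0.475] F [-0.054  4.594  2.899] T [ 0.669 -0.026  0.109] op 0.18111615487141156 q [0.018 0.323 1.898 0.    0.919 1.114]
[-0.06  0.02 -0.05] [ 0.    -0.001  0.142]
```

Call:
{"fn": "step_arm", "kwargs": {
  "deltas": [
    {"translation":[0,0,0],"rot":[0,0,0.04]},
    {"translation":[0,0,0],"rot":[0,0,0.08]},
    {"translation":[0,0,0],"rot":[0,0,0.11]}
  ]
}}

```text
clock: 16.88
eef_pos: [538.2, 11.1, 317.5]
tcp_rot: [3.142, -0.001, 0.366]
contact_force: [1.2, 4.7, 2.9]
opening: 0.19
```

```bash
python3 d.py 537.8 10.7 318 0.333
```

```text
t 16.875 pos [538.221  11.142 317.499] rot [ 3.142 -0.001  0.366] F [1.204 4.742 2.931] T [ 0.72  -0.073  0.095] op 0.18963457540125858 q [0.018 0.323 1.898 0.    0.919 1.223]
[-0.06  0.03 -0.05] [ 0.    -0.001  0.033]
```

Call:
{"fn": "step_arm", "kwargs": {
  "deltas": [
    {"translation":[0,0,0],"rot":[0,0,0.03]},
    {"translation":[0,0,0],"rot":[0,0,0.05]}
  ]
}}

```text
clock: 17.12
eef_pos: [538.2, 11.1, 317.5]
tcp_rot: [3.142, -0.001, 0.315]
contact_force: [1.5, 5.1, 2.9]
opening: 0.182
```

```bash
python3 d.py 537.8 10.7 318 0.333
```

```text
t 17.125 pos [538.201  11.111 317.506] rot [ 3.142 -0.001  0.315] F [1.467 5.073 2.949] T [ 0.813 -0.24   0.249] op 0.1817266243365305 q [0.018 0.323 1.898 0.    0.919 1.273]
[-0.05  0.03 -0.05] [ 0.    -0.001 -0.018]
```

Torque jumped from 0.10 to 0.25 N m at yaw 0.315, the expected seat. Pushing slightly further to confirm and hold.

Call:
{"fn": "step_arm", "kwargs": {
  "deltas": [
    {"translation":[0,0,0],"rot":[0,0,0.02]},
    {"translation":[0,0,0],"rot":[0,0,0.03]},
    {"translation":[0,0,0],"rot":[0,0,0.03]},
    {"translation":[0,0,0],"rot":[0,0,0.03]}
  ]
}}

```text
clock: 17.62
eef_pos: [538.2, 11.1, 317.5]
tcp_rot: [3.142, -0.001, 0.286]
contact_force: [0.8, 4.5, 3.1]
opening: 0.184
```

```bash
python3 d.py 537.8 10.7 318 0.333;  python3 - <<'E'
from rig import imaging
import cv2,pickle,numpy as np
g=imaging.grab_frame("wrist")
cv2.imwrite("pics/p9.png",cv2.resize(g["image"][200:420,160:400,::-1],None,fx=2.5,fy=2.5))
E
```

```text
t 17.625 pos [538.196  11.12  317.543] rot [ 3.142 -0.001  0.286] F [0.816 4.482 3.07 ] T [ 0.832 -0.247  0.225] op 0.18427672174392418 q [0.018 0.323 1.898 0.    0.919 1.303]
[-0.05  0.03 -0.05] [ 0.    -0.001 -0.047]
```

View pics/p9.png

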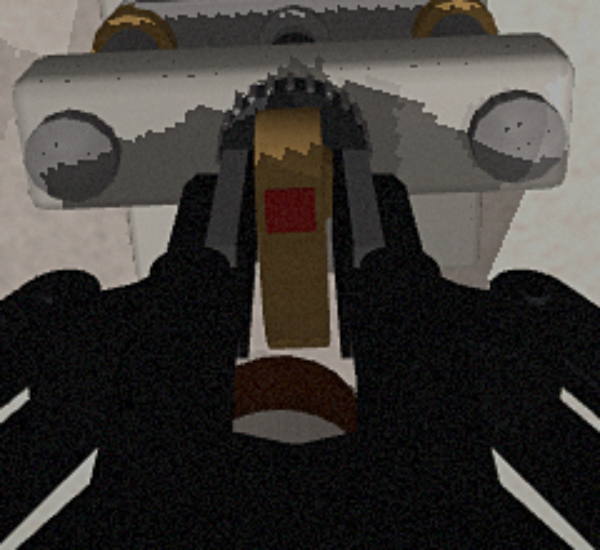

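Torque saturates at ~0.23 N m with the pads slipping slightly, and the head stands square to the cross-head. It is seated. Backing off a quarter turn (negative about tool z).

Call:
{"fn": "step_arm", "kwargs": {
  "deltas": [
    {"translation":[0,0,0],"rot":[0,0,-0.05]},
    {"translation":[0,0,0],"rot":[0,0,-0.15]},
    {"translation":[0,0,-0.01],"rot":[0,0,-0.27]},
    {"translation":[0,0,-0.01],"rot":[0,0,-0.39]},
    {"translation":[0,0,-0.01],"rot":[0,0,-0.51]},
    {"translation":[0,0,-0.02],"rot":[0,0,-0.63]},
    {"translation":[0,0,-0.02],"rot":[0,0,-0.75]},
    {"translation":[0,0,-0.03],"rot":[0,0,-0.87]}
  ]
}}

```text
clock: 18.68
eef_pos: [538.1, 11.2, 317.8]
tcp_rot: [3.141, -0.001, 1.159]
contact_force: [1.4, 4.9, 3.0]
opening: 0.187
```

Call:
{"fn": "step_arm", "kwargs": {
  "deltas": [
    {"translation":[0,0,0],"rot":[0,0,-0.12]},
    {"translation":[0,0,0],"rot":[0,0,-0.24]},
    {"translation":[0,0,-0.01],"rot":[0,0,-0.36]},
    {"translation":[0,0,-0.01],"rot":[0,0,-0.48]},
    {"translation":[0,0,-0.02],"rot":[0,0,-0.58]},
    {"translation":[0,0,-0.02],"rot":[0,0,-0.65]},
    {"translation":[0,0,-0.02],"rot":[0,0,-0.7]},
    {"translation":[0,0,-0.02],"rot":[0,0,-0.72]}
  ]
}}

```text
clock: 19.68
eef_pos: [538.0, 11.2, 318.0]
tcp_rot: [3.141, -0.0, 1.876]
contact_force: [0.2, 6.1, 3.6]
opening: 0.181
```

Call:
{"fn": "step_arm", "kwargs": {
  "deltas": [
    {"translation":[0,0,0],"rot":[0,0,0]},
    {"translation":[0,0,0],"rot":[0,0,0]},
    {"translation":[0,0,0],"rot":[0,0,0]},
    {"translation":[0,0,0],"rot":[0,0,0]}
  ]
}}

```text
clock: 20.18
eef_pos: [538.1, 11.2, 318.0]
tcp_rot: [3.141, -0.0, 1.875]
contact_force: [1.0, 5.7, 4.4]
opening: 0.181
```

```bash
python3 d.py 537.8 10.7 318 1.903;  python3 - <<'E'
from rig import imaging
import cv2,pickle,numpy as np
g=imaging.grab_frame("wrist");pickle.dump(g,open("wristf.pkl","wb"))
cv2.imwrite("pics/p10.png",cv2.resize(g["image"][200:420,160:400,::-1],None,fx=2.5,fy=2.5))
f=imaging.grab_frame("side");h=imaging.grab_frame("top")
cv2.imwrite("pics/p11.png",f["image"][:,:,::-1]);cv2.imwrite("pics/p12.png",h["image"][:,:,::-1])
E
```

```text
t 20.175 pos [538.051  11.161 317.989] rot [ 3.141 -0.     1.875] F [1.025 5.712 4.35 ] T [ 0.943 -0.001 -0.003] op 0.1809994506513106 q [ 0.018  0.322  1.898  0.001  0.921 -0.287]
[-0.04 -0.04 -0.  ] [ 0.001 -0.    -0.028]
```

View pics/p10.png

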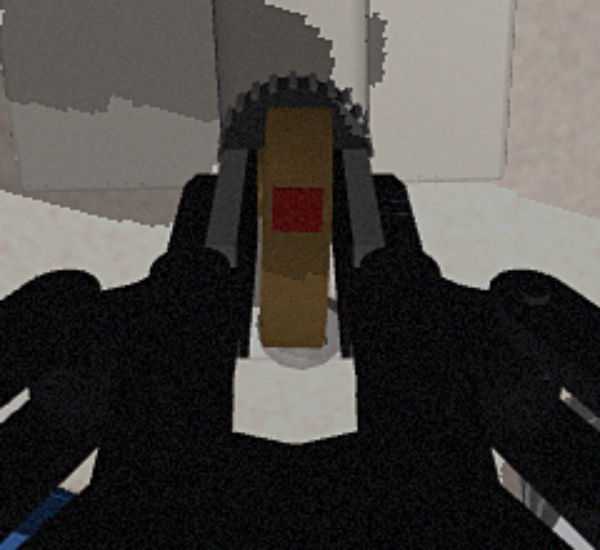

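View pics/p11.png

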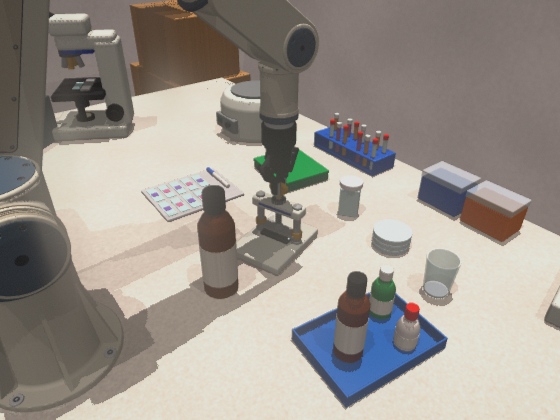

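View pics/p12.png

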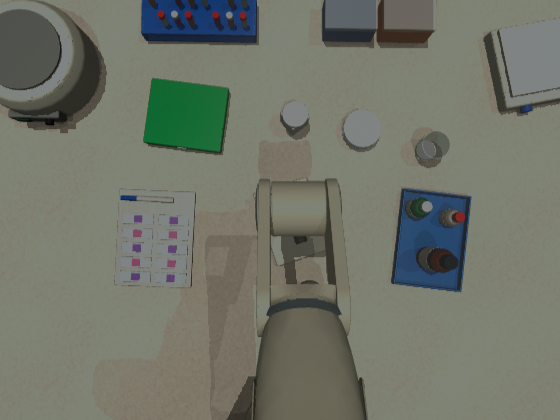

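The wrist view shows the head held, lagging the fingers by about 0.04 rad, so the value is about 1.50. Adding a small trim of 0.06 rad toward 1.57 and settling.

Call:
{"fn": "step_arm", "kwargs": {
  "deltas": [
    {"translation":[0,0,0],"rot":[0,0,-0.03]},
    {"translation":[0,0,0],"rot":[0,0,-0.06]},
    {"translation":[0,0,0],"rot":[0,0,-0.06]},
    {"translation":[0,0,0],"rot":[0,0,-0.06]},
    {"translation":[0,0,0],"rot":[0,0,-0.06]},
    {"translation":[0,0,0],"rot":[0,0,-0.06]}
  ]
}}

```text
clock: 21.08
eef_pos: [538.0, 11.2, 318.0]
tcp_rot: [3.141, -0.0, 1.935]
contact_force: [-0.1, 5.8, 4.1]
opening: 0.182
```

```bash
python3 d.py 537.8 10.7 318 1.903;  python3 - <<'E'
from rig import imaging
import cv2,pickle,numpy as np
from h import *
g=imaging.grab_frame("wrist")
im=g["image"][:,:,::-1]
cv2.imwrite("pics/p13.png",cv2.resize(im[230:350,220:340],None,fx=5,fy=5,interpolation=cv2.INTER_CUBIC))
pickle.dump(g,open("wg.pkl","wb"))
E
```

```text
t 21.075 pos [538.035  11.187 317.981] rot [ 3.141 -0.     1.935] F [-0.09   5.759  4.081] T [ 0.982 -0.074  0.05 ] op 0.18170409697029563 q [ 0.018  0.322  1.898  0.001  0.921 -0.347]
[-0.04 -0.04 -0.  ] [ 0.    -0.     0.032]
```

View pics/p13.png

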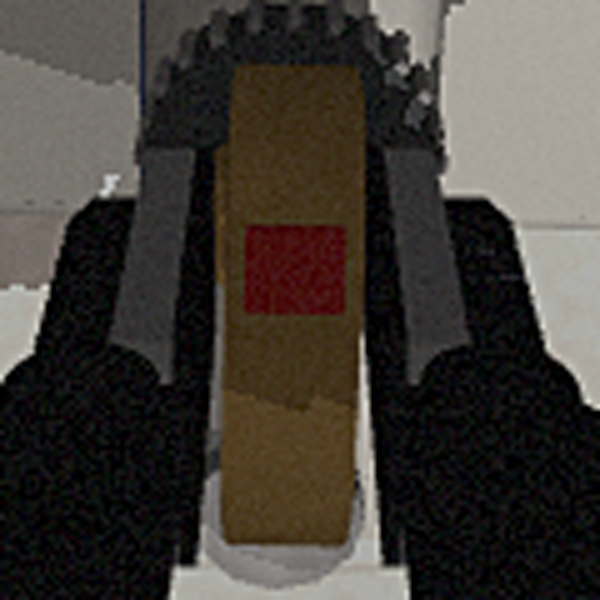

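Run:
```python
from h import *
g=pickle.load(open("wg.pkl","rb"))
W=lambda x,y:at(g,220+x/5-.4,230+y/5-.4,172.5)
for l in [((230,225),(222,540)),((362,225),(352,540))]:
    a,b=W(*l[0]),W(*l[1]);print(a,b,np.arctan2(a[1]-b[1],a[0]-b[0]))
```

```text
[526.57408314  24.06818506 172.5       ] [537.05271413  -6.54016211 172.5       ] 1.9006358160692283
[536.95747189  28.01999388 172.5       ] [548.09275982  -2.34406606 172.5       ] 1.9222933543448526
```

The head yaw measures ≈1.91. Against a press yaw of ≈0.333 this gives ≈1.58 rad backed off. Handing in while gripped.

```bash
python3 -c "
from rig import ticket
print(ticket.sign_off())"
```

```text
the job is handed in; nothing more can be done
None
```

The job was handed in at about 21 s, with the arm still gripping the thumbscrew; no verdict was reported.

**Bottle:** I took the 185 mm amber bottle off the press by its cap; the taller 249 mm look-alike in front was left alone. I lowered it into the free half of the tray until the force showed contact, then let go. The final pictures show it upright with nothing touching it.

**Thumbscrew:** I turned it clockwise about 2.8 rad. It seated where expected: the torque rose from 0.10 to about 0.25 N m at yaw 0.32, with the head square to the cross-head. The pads slipped slightly against the stop. I then backed it off and trimmed by 0.06 rad.

**Last checks:**
- The last wrist picture gave a head yaw of about 1.91, so roughly 1.58 rad backed off against the 1.57 asked for.
- The squeeze was set to 40 N and the grasp point was about 3 mm from the head's centre.
- By eye, no bystander moved in the side and top pictures. I did not measure their positions.

**One reading that disagreed:** the gripper opening showed about 15 mm on the 12 mm head. The head did turn with the fingers, so I took this as a non-linear gripper reading.

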